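# Wind the length stop up to the sample block

## Robot

A 7-joint arm with a two-finger parallel gripper is mounted at the origin on a cart in front of the work surface, level with it; the furniture and walls round the work are solid. World frame = base frame: x ahead of the robot, y to its left, z up, the work surface at z = 0. Lengths are in m, angles in degrees, forces in N, time in s.
With the tool pointing down it reaches from about 0.425 to 0.875 m from the base axis. Payload 4.7 kg.
Tool frame: the origin (TCP) lies on the mounting face of the last link; the fingertips stand 182 mm ahead of it and the grasp point (between the pads) lies 164 mm ahead of it; z points along the fingers, y is the line along which they close (so a half turn about z gives the same grasp; the last joint's range is limited). The gripper opens to 87 mm and grips with 3 to 60 N. Pads are 19 mm wide; open, the fingers measure 117 mm over their backs; the gripper's body (75 mm by 190 mm) begins 51 mm behind the grasp point.
Start: joints at [-65.311, 18.392, -4.016, 83.108, 1.295, 78.541, -3.26], TCP at [0.263, 0.594, 0.405] pointing down, gripper open.
Joint ranges: [-163.93, 163.93], [-17.29, 119.83], [-79.2, 71.16], [3.27, 140.29], [-89.18, 269.18], [5.43, 117.66], [-154.24, 154.24]. Speed limits (degrees/s): [147.25, 147.25, 180, 180, 180, 180, 180].

## Interface

Orientations are given as [roll, pitch, yaw] about the fixed x, y, z axes, in that order (R = Rz(yaw) Ry(pitch) Rx(roll)).
In Python, from cell import env gives the robot as it stands.
- The arm moves only by the tool servo_tool, never from a script. Its argument "plan" is a list of rows, each an object with "xyz": the shift along the tool's x, y, z in cm, a list of three; "twist": the turn, a rotation vector about the tool's x, y, z in degrees, a list of three; "jaw": the closure, from 0 (fully open) to 1 (shut). In form: [{"xyz": [x, y, z], "twist": [wx, wy, wz], "jaw": jaw}, ...]. A call has 1 to 10 rows; each row is the pose to reach, as a shift and turn from the pose commanded when the call began, along the tool's axes at that moment; what a row does not reach only later rows make up. A row lasts 1/12 s, in which the tool goes at most 41.7 mm and 7.16 degrees, less where a joint would pass 70% of its speed; a pose out of reach is approached as far as the arm can. A call with a gripper value outside its range is refused whole. The fingers move at their own pace and stop on an object; "newtons" is the grip in N (left out, the last holds). Time passes only in rows, so rows that repeat a pose let the fingers close. It gives the time, the measured TCP pose, the force, the opening and the grip force at its end, in the units of the state.
- env.get_obs(): the state, without advancing time (a new reading comes with each control period).
- env.read_camera(name): name is "side" or "top"; returns a dict with "img" (480x640x3 uint8, red, green, blue), "camera_matrix" (3x3 intrinsics, pixels), "R" (3x3) and "t" (3): a world point X has camera coordinates R X + t. Camera axes: x right, y down, z forward; pixel columns grow to the right and rows downward; lengths in m; the calibration is good to about 2 mm. A picture is of the moment at which its call begins. There is no depth.
- env.sign_off(): hands the job in; it is judged then, once.
The state is a dict: "time_s": time; "qpos": joint angles; "joint_velocities": joint speeds; "effort": joint torques, N m; "tool_pos": TCP position; "tool_rot": TCP orientation; "force": force on the tool from outside, world axes, zero at the start; "wrist_torque": the same for the moment, N m; "grip_width": finger opening in m; "grasp_force": force on a finger pad.
Only numpy, scipy, OpenCV 4.12 (cv2) and the standard library are available. Lean on these libraries where they do the work, as an engineer would, in place of code of your own. Each camera call takes 0.05 s, during which the arm holds its last target. There are 200 camera calls.

## Task

Set the length stop of the cutting jig to the sample block that lies on its bed: take the black spinning grip of the crank and wind the crank clockwise (seen from above), about one to two turns, until the face of the stop touches the end of the block or all but touches it (less than 10 mm of gap). Do not shove the block along by more than 10 mm, and do not touch the stop or the block with the robot; then let go of the grip.

Things in the scene. Friction and masses are not known exactly. Their poses are not given: they have to be found in the camera images.
- jig: Jig fixed on the bench: plywood bed 420x110x12 mm (x -60 to 360), grey gearbox 72x72 mm (top at 58 mm), aluminium fence 10 wide, 22 high along one side. Origin: on the crank's upright axis, at bench level. x runs along the bed from gearbox to stop to block, z up. A 16 mm screw runs from the stop back through the gearbox, 36 mm above the bench.
- crank_grip: Black upright grip, 22 mm across, 56 tall, free-spinning, 50 mm from the crank axis. Origin: its middle, 106 mm above the bench (grip 78 to 134; all else of the jig is below 82). Its own yaw means nothing. Clockwise from above drives the stop to the block, 40 mm a turn; anticlockwise draws it back. Takes 2 to 3 N and stays where left.
- stop: Stop: aluminium plate 18 mm thick, 50 wide, 46 high, driven along the bed by the crank only. Origin: middle of the lower edge of its face that looks at the block, at the top of the bed (12 mm above the bench). x points out of that face towards the block (same as the jig's x).
- sample_block: Plain wooden block 120x45x45 mm, loose on the bed, its length along the jig's x, 40 to 80 mm in front of the stop's face at the start. Origin: centre of its underside; its ends lie 60 mm from it along its own y, so the stop touches when its face is 60 mm from the origin. The flatter offcut (140x40x22 mm) elsewhere on the bench is not meant.
Not all that is in view belongs to the job. Of the things shaped like the sample_block, the wooden one is meant.

How it is judged (in metres and radians):
On the way:
1. with the fingers on the crank's grip, the stop has been wound to within 30 mm of the block (x of sample_block in the frame of stop below 0.09 m and contact force between the fingers and crank_grip above 1 N), for 0.1 s.
At the end, for the whole second after the job is handed in: The stop's face touches the block's end or stands less than 10 mm from it; the block still lies along the bed (within about 11 degrees) and within 10 mm of where it was; stop and block are at rest (x of sample_block in the frame of stop between 0.055 and 0.07 m and distance of sample_block from where it was at the start of the episode below 0.01 m and angle between the y axis of sample_block and the x axis of jig, either way round below 0.2 rad and linear speed of stop below 0.005 m/s and linear speed of sample_block below 0.01 m/s).
It fails at once if the robot touches the stop or the sample block (contact force between any of the fingers, the arm and stop above 1 N or contact force between any of the fingers, the arm and sample_block above 1 N).
It also fails if it takes over 51 s, if anything falls off the work surface, if the arm or the gripper's body presses on something with over 40 N, if the wrist force passes 120 N, or if a joint passes its speed limit or range.

## Working session

There is one attempt and no reset: what is moved stays moved. The work goes in short steps, Python scripts to look and compute and a tool call to move; the robot and the scene stay as the last step left them, time stands still between calls to the robot, and variables do not carry over. Pictures are saved under pics/ and viewed, at most 10 in all, crops included, and the job is handed in when it is done.

Besides the shell and the picture viewer there is one more tool, called after "Call:" as name([rows], argument=value, ...), one row to a line, values as JSON. servo_tool: Moves the arm, as the interface text tells. Its arguments: {"type":"object","properties":{"plan":{"type":"array","items":{"type":"object","properties":{"xyz":{"type":"array","items":{"type":"number"}},"twist":{"type":"array","items":{"type":"number"}},"jaw":{"type":"number"}}}},"newtons":{"type":"number"}},"required":["plan"]}

```bash
mkdir -p pics
python3 - <<'E'
from cell import env
import cv2,json,pickle
for n in("top","side"):
    c=env.read_camera(n); pickle.dump(c,open(f"{n}.pkl","wb"))
    cv2.imwrite(f"pics/{n}0.png",c["img"][:,:,::-1]); print(n,c["camera_matrix"].tolist(),(-c["R"].T@c["t"]).round(3))
o=env.get_obs();print(o)
E
```

```text
top [[435.04845665605444, 0.0, 316.807465337088], [0.0, 435.04845665605444, 242.85154302168363], [0.0, 0.0, 1.0]] [ 0.532 -0.     0.943]
side [[435.05946165235287, 0.0, 315.85314058212765], [0.0, 435.05946165235287, 237.15689257737202], [0.0, 0.0, 1.0]] [0.388 0.574 0.661]
{'time_s': 0.1, 'qpos': array([-65.3093156 ,  18.4344514 ,  -4.01589718,  83.16735562,
         1.2970295 ,  78.54228041,  -3.2593465 ]), 'joint_velocities': array([-0.09569926, -0.02774579,  0.01372795, -0.17427691,  0.05346446,
       -0.00928005,  0.09808037]), 'effort': array([-1.23823056e-04, -4.92572987e+01, -4.05759634e-01, -3.13398314e+01,
       -6.41116197e-02,  3.94775870e-02,  8.62745037e-05]), 'tool_pos': array([0.26312098, 0.5941604 , 0.40377966]), 'tool_rot': array([-1.79901261e+02,  7.38681372e-03,  1.56120310e+02]), 'force': array([ 0.67468705, -0.55169028, -0.56918814]), 'wrist_torque': array([0.00174662, 0.02107497, 0.01763266]), 'grasp_force': 0.0, 'grip_width': 0.08698713169410266}
```

View pics/top0.png

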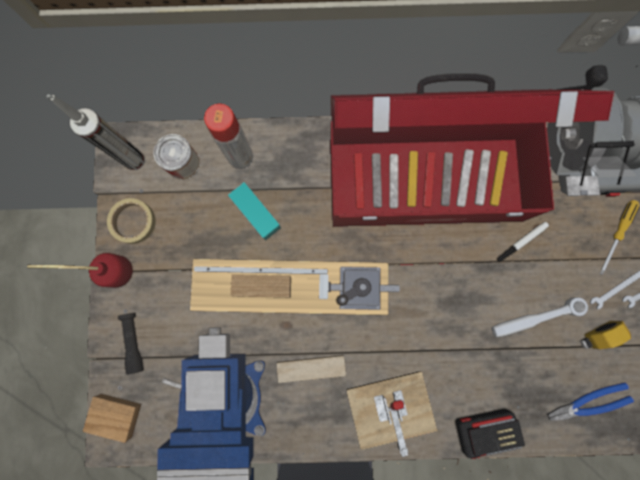

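View pics/side0.png

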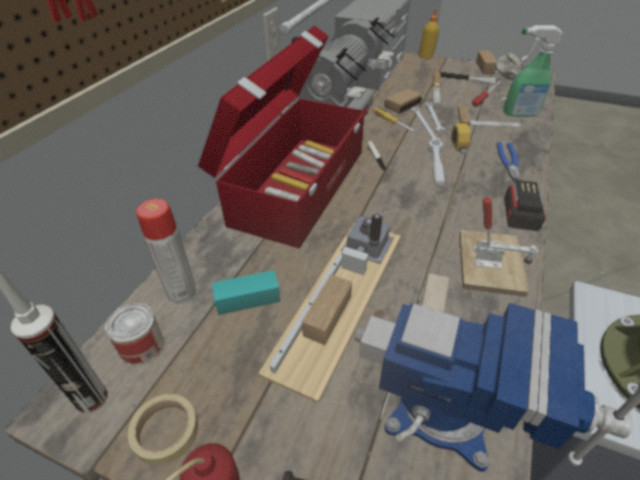

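Top picture: gearbox (360,287), black grip about (343,299), stop (323,287), wooden block (231–291, 275–298) on the bed. The similar shapes are the teal block (254,210), the flat offcut (311,369) and the brown cube (111,418). The wooden block on the bed is the one meant. Side picture: grip (376,228), stop (354,260), block (327,308).

```bash
cat > h.py <<'E'
import numpy as np
def ray(c,u,v,z):
    d=c["R"].T@np.linalg.inv(c["camera_matrix"])@np.array([u,v,1.]); o=-c["R"].T@c["t"]
    return (o+d*(z-o[2])/d[2]).round(4)
def proj(c,X):
    p=c["camera_matrix"]@(c["R"]@np.asarray(X)+c["t"]); return (p[:2]/p[2]).round(1)
E
python3 - <<'E'
import pickle,cv2,numpy as np
from h import *
T=pickle.load(open("top.pkl","rb"));S=pickle.load(open("side.pkl","rb"))
for p in((191,261),(190,312),(388,264),(388,315)):print("bed",ray(T,*p,.012))
for p in((341,268),(380,268),(380,307),(341,307)):print("gear",ray(T,*p,.058))
print("griptop T",ray(T,341,301,.134),"S",ray(S,377,216,.134))
a=cv2.resize(T["img"][250:325,180:410],None,fx=3.4,fy=3.4,interpolation=2)
b=cv2.resize(S["img"][200:350,290:420],None,fx=2.1,fy=2.1,interpolation=2)
im=np.zeros((a.shape[0]+b.shape[0],a.shape[1],3),np.uint8);im[:a.shape[0]]=a;im[a.shape[0]:,:b.shape[1]]=b
cv2.imwrite("pics/crop.png",im[:,:,::-1])
E
```

```text
bed [0.627 0.274 0.012]
bed [0.5186 0.2746 0.012 ]
bed [ 0.6096 -0.1488  0.012 ]
bed [ 0.5018 -0.1437  0.012 ]
gear [ 0.6    -0.0456  0.058 ]
gear [ 0.598  -0.1249  0.058 ]
gear [ 0.5196 -0.1213  0.058 ]
gear [ 0.5215 -0.043   0.058 ]
griptop T [ 0.5334 -0.0397  0.134 ] S [ 0.5353 -0.0441  0.134 ]
```

View pics/crop.png

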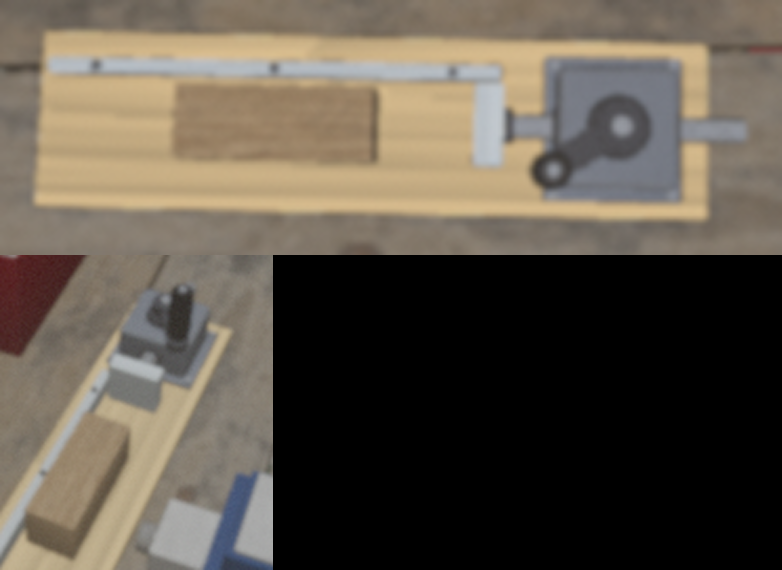

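The crop confirms it: wooden block at crop (173–378, 85–162), stop face near crop x 473, grip top at (552,168), crank hub at (620,126). Next I'll fit the jig's frame.

Run:
```python
import pickle
from h import *
T=pickle.load(open("top.pkl","rb"));S=pickle.load(open("side.pkl","rb"))
f=lambda x,y:(180+(x+.5)/3.4-.5,250+(y+.5)/3.4-.5)
g=lambda x,y:(290+(x+.5)/2.1-.5,200+(y-255+.5)/2.1-.5)
C=[ray(T,*f(*p),.012) for p in((46,30),(35,206),(708,45),(708,218))]
for c in C:print(c)
ex=(C[0]+C[1]-C[2]-C[3])/2; L=np.linalg.norm(ex); ex/=L; ez=np.array([0,0,1.]); ey=np.cross(ez,ex)
mid=sum(C)/4; O=mid-.15*ex; O[2]=0
print("len",L,"yaw",np.degrees(np.arctan2(ex[1],ex[0])),"O",O)
J=lambda p:(np.array([(p-O)@ex,(p-O)@ey,p[2]])*1000).round(1)
G=ray(T,*f(552,168),.134);G2=ray(S,*g(182,288),.134)
print("grip",G,J(G),G2,J(G2))
print("hub",J(ray(T,*f(621,126),.080)),"fence",J(ray(T,*f(272,60),.034)))
for a in((474,82),(474,165)):print("stopface",J(ray(T,*f(*a),.058)))
for a in((374,88),(374,160),(173,86),(174,160)):print("blk",J(ray(T,*f(*a),.057)))
print("blk bottom end",J(ray(T,*f(378,155),.012)))
```

```text
[0.6323 0.2694 0.012 ]
[0.5223 0.2748 0.012 ]
[ 0.612  -0.1487  0.012 ]
[ 0.5044 -0.1436  0.012 ]
len 0.41868588762937786 yaw 87.38532071527293 O [ 0.56090716 -0.08686884  0.        ]
grip [ 0.5369 -0.0417  0.134 ] [ 44.  26. 134.] [ 0.5368 -0.0452  0.134 ] [ 40.5  26.  134. ]
hub [ 1.6  0.7 80. ] fence [212.2 -37.3  34. ]
stopface [ 87.5 -24.6  58. ]
stopface [86.5 24.6 58. ]
blk [147.2 -19.9  57. ]
blk [146.   22.9  57. ]
blk [267.7 -18.7  57. ]
blk [265.   25.3  57. ]
blk bottom end [146.6  19.2  12. ]
```

Run:
```python
import pickle
from h import *
from scipy.optimize import least_squares
T=pickle.load(open("top.pkl","rb"));S=pickle.load(open("side.pkl","rb"))
def tri(n,a,b):
    r=least_squares(lambda X:np.r_[proj(T,X)-a,proj(S,X)-b] if 0 else np.r_[(lambda p:p[:2]/p[2])(T["camera_matrix"]@(T["R"]@X+T["t"]))-a,(lambda p:p[:2]/p[2])(S["camera_matrix"]@(S["R"]@X+S["t"]))-b],[.5,0,.1]);print(n,r.x.round(3),"res",r.cost.round(1))
tri("box front-left top corner",(331,222),(303,190) if 0 else (300,193))
tri("box front-right top",(550,214),(366,112))
tri("lid left top",(331,97),(205,168))
tri("lid top right-ish",(612,92),(325,33))
tri("vise anvil",(205,390),(432,330))
tri("can",(219,118),(155,212))
from cell import env
o=env.get_obs();print(o["time_s"],o["tool_pos"],o["tool_rot"])
```

```text
box front-left top corner [ 0.68  -0.024  0.16 ] res 3.5
box front-right top [ 0.687 -0.442  0.129] res 0.1
lid left top [ 0.916 -0.035  0.154] res 10.7
lid top right-ish [ 0.834 -0.462  0.305] res 49.8
vise anvil [0.387 0.2   0.171] res 0.6
can [0.86  0.169 0.206] res 1.3
0.1 [0.26312098 0.5941604  0.40377966] [-1.79901261e+02  7.38681372e-03  1.56120310e+02]
```

Call:
servo_tool([
  {"xyz": [-2.5, -2.3, 0], "twist": [0, 0, -3], "jaw": 0},
  {"xyz": [-5, -4.7, 0], "twist": [0, 0, -6], "jaw": 0},
  {"xyz": [-7.5, -7, 0], "twist": [0, 0, -9], "jaw": 0},
  {"xyz": [-10, -9.3, 0], "twist": [0, 0, -12], "jaw": 0},
  {"xyz": [-12.5, -11.6, 0], "twist": [0, 0, -15], "jaw": 0},
  {"xyz": [-15, -14, 0], "twist": [0, 0, -18], "jaw": 0},
  {"xyz": [-17.5, -16.3, 0], "twist": [0, 0, -21], "jaw": 0},
  {"xyz": [-20, -18.6, 0], "twist": [0, 0, -24], "jaw": 0},
  {"xyz": [-22.5, -21, 0], "twist": [0, 0, -24], "jaw": 0},
  {"xyz": [-25, -23.3, 0], "twist": [0, 0, -24], "jaw": 0},
], newtons=40)

```text
time_s: 0.93
tool_pos: [0.3977, 0.2782, 0.4045]
tool_rot: [-180.0, -0.0, -179.9]
force: [1.4, -1.1, -1.1]
grip_width: 0.0869
grasp_force: 0.0
```

Call:
servo_tool([
  {"xyz": [-1.7, -3.6, 0], "twist": [0, 0, 0], "jaw": 0},
  {"xyz": [-3.4, -7.2, 0], "twist": [0, 0, 0], "jaw": 0},
  {"xyz": [-5.1, -10.8, 0], "twist": [0, 0, 0], "jaw": 0},
  {"xyz": [-6.8, -14.4, 0], "twist": [0, 0, 0], "jaw": 0},
  {"xyz": [-8.5, -18, 0], "twist": [0, 0, 0], "jaw": 0},
  {"xyz": [-10.2, -21.6, 0], "twist": [0, 0, 0], "jaw": 0},
  {"xyz": [-11.9, -25.2, 0], "twist": [0, 0, 0], "jaw": 0},
  {"xyz": [-13.2, -28.8, 0], "twist": [0, 0, 0], "jaw": 0},
  {"xyz": [-13.9, -32.2, 0], "twist": [0, 0, 0], "jaw": 0},
  {"xyz": [-13.9, -32.2, 0], "twist": [0, 0, 0], "jaw": 0},
])

```text
time_s: 1.77
tool_pos: [0.5373, -0.0502, 0.4047]
tool_rot: [-179.7, 0.0, 179.5]
force: [0.8, -0.9, 0.4]
grip_width: 0.0871
grasp_force: 0.0
```

Call:
servo_tool([
  {"xyz": [0, 0, 3], "twist": [0, 0, 0], "jaw": 0},
  {"xyz": [0, 0, 5], "twist": [0, 0, 0], "jaw": 0},
  {"xyz": [0, 0, 5], "twist": [0, 0, 0], "jaw": 0},
  {"xyz": [0, 0, 5], "twist": [0, 0, 0], "jaw": 0},
])

```text
time_s: 2.1
tool_pos: [0.5366, -0.0413, 0.3539]
tool_rot: [-180.0, -0.2, -179.9]
force: [0.3, -0.4, 0.6]
grip_width: 0.0871
grasp_force: 0.0
```

Run:
```python
from cell import env
import cv2,pickle,numpy as np
c=env.read_camera("side");t=env.read_camera("top")
cv2.imwrite("pics/b.png",np.hstack([c["img"][120:320,270:470],t["img"][200:400,250:450]])[:,:,::-1].repeat(2,0).repeat(2,1))
o=env.get_obs();print(o["time_s"],o["tool_pos"],o["tool_rot"],o["qpos"])
```

```text
2.2 [ 0.53749144 -0.04141278  0.35594275] [ 1.79995125e+02  8.92530621e-02 -1.79858458e+02] [-24.23449229   6.69108323  27.87015467 103.72600976  -3.32788632
  70.2949554   94.73405659]
```

View pics/b.png

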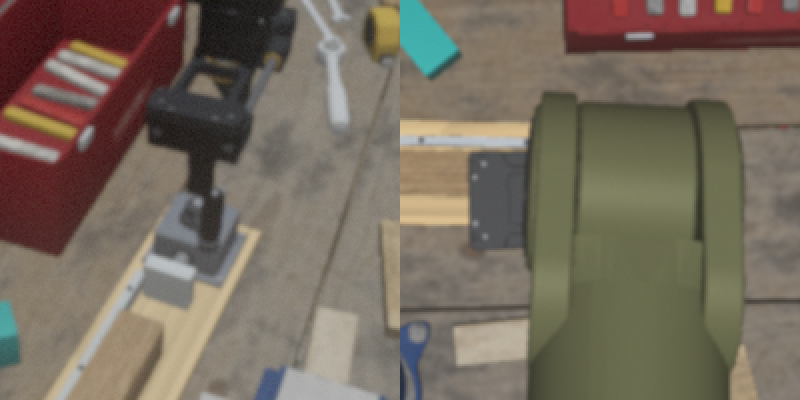

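The gripper stands over the grip: side view shows the fingers at crop (205,170) above the grip at (212,215). Next it goes down and closes.

Call:
servo_tool([
  {"xyz": [0, -0.1, 2.5], "twist": [0, 0, 0], "jaw": 0},
  {"xyz": [0, -0.1, 5], "twist": [0, 0, 0], "jaw": 0},
  {"xyz": [0, -0.1, 7], "twist": [0, 0, 0], "jaw": 0},
  {"xyz": [0, -0.1, 8.3], "twist": [0, 0, 0], "jaw": 0},
  {"xyz": [0, -0.1, 8.3], "twist": [0, 0, 0], "jaw": 0},
  {"xyz": [0, -0.1, 8.3], "twist": [0, 0, 0], "jaw": 0.5},
  {"xyz": [0, -0.1, 8.3], "twist": [0, 0, 0], "jaw": 1},
  {"xyz": [0, -0.1, 8.3], "twist": [0, 0, 0], "jaw": 1},
  {"xyz": [0, -0.1, 8.3], "twist": [0, 0, 0], "jaw": 1},
  {"xyz": [0, -0.1, 8.3], "twist": [0, 0, 0], "jaw": 1},
])

```text
time_s: 3.03
tool_pos: [0.5375, -0.0426, 0.2728]
tool_rot: [180.0, 0.1, -179.9]
force: [0.1, -0.0, -0.4]
grip_width: 0.0618
grasp_force: 0.0
```

Call:
servo_tool([
  {"xyz": [0, 0, 0], "twist": [0, 0, 0], "jaw": 1},
  {"xyz": [0, 0, 0], "twist": [0, 0, 0], "jaw": 1},
  {"xyz": [0, 0, 0], "twist": [0, 0, 0], "jaw": 1},
])

```text
time_s: 3.28
tool_pos: [0.5371, -0.0426, 0.2719]
tool_rot: [180.0, 0.0, -179.9]
force: [-0.1, -0.7, -0.2]
grip_width: 0.0419
grasp_force: 0.0
```

Call:
servo_tool([
  {"xyz": [0, 0, 0], "twist": [0, 0, 0], "jaw": 1},
  {"xyz": [0, 0, 0], "twist": [0, 0, 0], "jaw": 1},
  {"xyz": [0, 0, 0], "twist": [0, 0, 0], "jaw": 1},
  {"xyz": [0, 0, 0], "twist": [0, 0, 0], "jaw": 1},
  {"xyz": [0, 0, 0], "twist": [0, 0, 0], "jaw": 1},
])

```text
time_s: 3.7
tool_pos: [0.5371, -0.0423, 0.2717]
tool_rot: [180.0, -0.0, -179.9]
force: [-0.6, 1.2, -0.4]
grip_width: 0.021
grasp_force: 40.0
```

Run:
```python
import numpy as np
def seg(a,b,n):
    t=np.radians(np.linspace(a,b,n+1)[1:]);s=np.radians(a);r=5.0
    print(a,b,[[round(-r*(np.cos(x)-np.cos(s)),1),round(r*(np.sin(x)-np.sin(s)),1)] for x in t])
a=118.2
for d,n in((60,6),(150,10),(150,10),(100,10),(40,8)): seg(a,a-d,n);a-=d
```

```text
118.2 58.2 [[np.float64(-0.8), np.float64(0.3)], [np.float64(-1.6), np.float64(0.5)], [np.float64(-2.5), np.float64(0.6)], [np.float64(-3.4), np.float64(0.5)], [np.float64(-4.2), np.float64(0.2)], [np.float64(-5.0), np.float64(-0.2)]]
58.2 -91.8 [[np.float64(-1.0), np.float64(-0.8)], [np.float64(-1.8), np.float64(-1.9)], [np.float64(-2.2), np.float64(-3.1)], [np.float64(-2.4), np.float64(-4.4)], [np.float64(-2.2), np.float64(-5.7)], [np.float64(-1.6), np.float64(-6.9)], [np.float64(-0.8), np.float64(-7.9)], [np.float64(0.3), np.float64(-8.7)], [np.float64(1.5), np.float64(-9.1)], [np.float64(2.8), np.float64(-9.2)]]
-91.8 -241.8 [[np.float64(1.3), np.float64(0.2)], [np.float64(2.5), np.float64(0.7)], [np.float64(3.5), np.float64(1.6)], [np.float64(4.2), np.float64(2.6)], [np.float64(4.7), np.float64(3.9)], [np.float64(4.8), np.float64(5.2)], [np.float64(4.6), np.float64(6.4)], [np.float64(4.1), np.float64(7.6)], [np.float64(3.3), np.float64(8.6)], [np.float64(2.2), np.float64(9.4)]]
-241.8 -341.8 [[np.float64(-0.8), np.float64(0.3)], [np.float64(-1.6), np.float64(0.5)], [np.float64(-2.5), np.float64(0.6)], [np.float64(-3.4), np.float64(0.5)], [np.float64(-4.2), np.float64(0.2)], [np.float64(-5.0), np.float64(-0.2)], [np.float64(-5.7), np.float64(-0.7)], [np.float64(-6.3), np.float64(-1.3)], [np.float64(-6.8), np.float64(-2.0)], [np.float64(-7.1), np.float64(-2.8)]]
-341.8 -381.8 [[np.float64(-0.1), np.float64(-0.4)], [np.float64(-0.2), np.float64(-0.8)], [np.float64(-0.2), np.float64(-1.3)], [np.float64(-0.2), np.float64(-1.7)], [np.float64(-0.2), np.float64(-2.2)], [np.float64(-0.1), np.float64(-2.6)], [np.float64(-0.0), np.float64(-3.0)], [np.float64(0.1), np.float64(-3.4)]]
```

Call:
servo_tool([
  {"xyz": [-0.8, 0.3, 0], "twist": [0, 0, 0], "jaw": 1},
  {"xyz": [-1.6, 0.5, 0], "twist": [0, 0, 0], "jaw": 1},
  {"xyz": [-2.5, 0.6, 0], "twist": [0, 0, 0], "jaw": 1},
  {"xyz": [-3.4, 0.5, 0], "twist": [0, 0, 0], "jaw": 1},
  {"xyz": [-4.2, 0.2, 0], "twist": [0, 0, 0], "jaw": 1},
  {"xyz": [-5.0, -0.2, 0], "twist": [0, 0, 0], "jaw": 1},
  {"xyz": [-5.0, -0.2, 0], "twist": [0, 0, 0], "jaw": 1},
  {"xyz": [-5.0, -0.2, 0], "twist": [0, 0, 0], "jaw": 1},
])

```text
time_s: 4.37
tool_pos: [0.5894, -0.0442, 0.2718]
tool_rot: [-180.0, 0.3, -179.9]
force: [5.1, 3.7, -4.3]
grip_width: 0.0211
grasp_force: 40.0
```

Call:
servo_tool([
  {"xyz": [-1.0, -0.8, 0], "twist": [0, 0, 0], "jaw": 1},
  {"xyz": [-1.8, -1.9, 0], "twist": [0, 0, 0], "jaw": 1},
  {"xyz": [-2.2, -3.1, 0], "twist": [0, 0, 0], "jaw": 1},
  {"xyz": [-2.4, -4.4, 0], "twist": [0, 0, 0], "jaw": 1},
  {"xyz": [-2.2, -5.7, 0], "twist": [0, 0, 0], "jaw": 1},
  {"xyz": [-1.6, -6.9, 0], "twist": [0, 0, 0], "jaw": 1},
  {"xyz": [-0.8, -7.9, 0], "twist": [0, 0, 0], "jaw": 1},
  {"xyz": [0.3, -8.7, 0], "twist": [0, 0, 0], "jaw": 1},
  {"xyz": [1.5, -9.1, 0], "twist": [0, 0, 0], "jaw": 1},
  {"xyz": [2.8, -9.2, 0], "twist": [0, 0, 0], "jaw": 1},
])

```text
time_s: 5.2
tool_pos: [0.5585, -0.1361, 0.2716]
tool_rot: [179.8, 0.1, -179.9]
force: [2.8, 10.2, -1.1]
grip_width: 0.0208
grasp_force: 40.0
```

Call:
servo_tool([
  {"xyz": [1.3, 0.2, 0], "twist": [0, 0, 0], "jaw": 1},
  {"xyz": [2.5, 0.7, 0], "twist": [0, 0, 0], "jaw": 1},
  {"xyz": [3.5, 1.6, 0], "twist": [0, 0, 0], "jaw": 1},
  {"xyz": [4.2, 2.6, 0], "twist": [0, 0, 0], "jaw": 1},
  {"xyz": [4.7, 3.9, 0], "twist": [0, 0, 0], "jaw": 1},
  {"xyz": [4.8, 5.2, 0], "twist": [0, 0, 0], "jaw": 1},
  {"xyz": [4.6, 6.4, 0], "twist": [0, 0, 0], "jaw": 1},
  {"xyz": [4.1, 7.6, 0], "twist": [0, 0, 0], "jaw": 1},
  {"xyz": [3.3, 8.6, 0], "twist": [0, 0, 0], "jaw": 1},
  {"xyz": [2.2, 9.4, 0], "twist": [0, 0, 0], "jaw": 1},
])

```text
time_s: 6.03
tool_pos: [0.5367, -0.0426, 0.2717]
tool_rot: [180.0, -0.1, -179.9]
force: [-1.5, -2.0, 1.3]
grip_width: 0.021
grasp_force: 40.0
```

Call:
servo_tool([
  {"xyz": [-0.8, 0.3, 0], "twist": [0, 0, 0], "jaw": 1},
  {"xyz": [-1.6, 0.5, 0], "twist": [0, 0, 0], "jaw": 1},
  {"xyz": [-2.5, 0.6, 0], "twist": [0, 0, 0], "jaw": 1},
  {"xyz": [-3.4, 0.5, 0], "twist": [0, 0, 0], "jaw": 1},
  {"xyz": [-4.2, 0.2, 0], "twist": [0, 0, 0], "jaw": 1},
  {"xyz": [-5.0, -0.2, 0], "twist": [0, 0, 0], "jaw": 1},
  {"xyz": [-5.7, -0.7, 0], "twist": [0, 0, 0], "jaw": 1},
  {"xyz": [-6.3, -1.3, 0], "twist": [0, 0, 0], "jaw": 1},
  {"xyz": [-6.8, -2.0, 0], "twist": [0, 0, 0], "jaw": 1},
  {"xyz": [-7.1, -2.8, 0], "twist": [0, 0, 0], "jaw": 1},
])

```text
time_s: 6.87
tool_pos: [0.6095, -0.0709, 0.2718]
tool_rot: [-180.0, 0.2, -179.9]
force: [4.2, 4.1, -2.6]
grip_width: 0.021
grasp_force: 40.0
```

Run:
```python
from cell import env
import cv2,pickle,numpy as np
c=env.read_camera("side");t=env.read_camera("top");pickle.dump((c,t),open("w.pkl","wb"))
a=cv2.resize(c["img"][200:350,270:420],(400,400),interpolation=2);b=cv2.resize(t["img"][230:330,230:330],(400,400),interpolation=2)
cv2.imwrite("pics/w.png",np.hstack([a,b])[:,:,::-1])
o=env.get_obs();print(o["time_s"],o["tool_pos"],o["force"],o["grip_width"])
```

```text
6.9667 [ 0.60979479 -0.07319624  0.27192884] [ 6.80642524  0.46302693 -4.3863357 ] 0.020789422721501638
```

View pics/w.png

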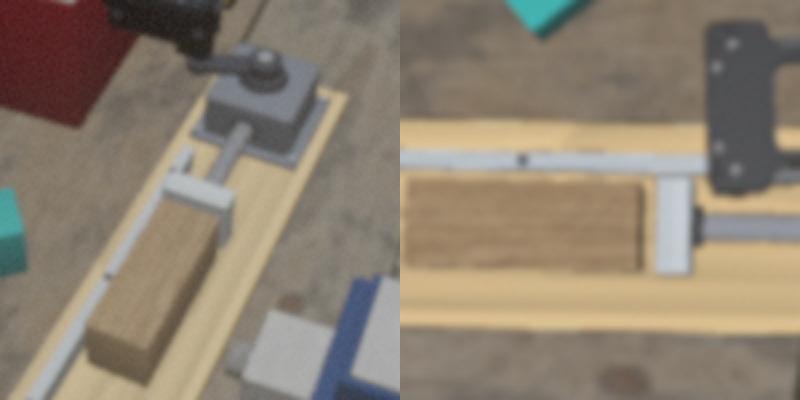

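Picture: stop face at top-crop x≈656, block's end at ≈638, so the gap is about 9 mm. The winding predicts 8.4 mm. 40° more leaves about 4 mm.

Call:
servo_tool([
  {"xyz": [-0.1, -0.4, 0], "twist": [0, 0, 0], "jaw": 1},
  {"xyz": [-0.2, -0.8, 0], "twist": [0, 0, 0], "jaw": 1},
  {"xyz": [-0.2, -1.3, 0], "twist": [0, 0, 0], "jaw": 1},
  {"xyz": [-0.2, -1.7, 0], "twist": [0, 0, 0], "jaw": 1},
  {"xyz": [-0.2, -2.2, 0], "twist": [0, 0, 0], "jaw": 1},
  {"xyz": [-0.1, -2.6, 0], "twist": [0, 0, 0], "jaw": 1},
  {"xyz": [0, -3.0, 0], "twist": [0, 0, 0], "jaw": 1},
  {"xyz": [0.1, -3.4, 0], "twist": [0, 0, 0], "jaw": 1},
  {"xyz": [0.1, -3.4, 0], "twist": [0, 0, 0], "jaw": 1},
  {"xyz": [0.1, -3.4, 0], "twist": [0, 0, 0], "jaw": 1},
])

```text
time_s: 7.8
tool_pos: [0.607, -0.1068, 0.2718]
tool_rot: [-179.8, 0.0, -180.0]
force: [3.4, -4.2, -2.4]
grip_width: 0.0207
grasp_force: 40.0
```

Call:
servo_tool([
  {"xyz": [0, 0, 0], "twist": [0, 0, 0], "jaw": 0.9},
  {"xyz": [0, 0, 0], "twist": [0, 0, 0], "jaw": 0.6},
  {"xyz": [0, 0, 0], "twist": [0, 0, 0], "jaw": 0.4},
  {"xyz": [0, 0, 0], "twist": [0, 0, 0], "jaw": 0.4},
  {"xyz": [0, 0, 0], "twist": [0, 0, 0], "jaw": 0.4},
  {"xyz": [0, 0, 0], "twist": [0, 0, 0], "jaw": 0.4},
])

```text
time_s: 8.3
tool_pos: [0.6071, -0.1041, 0.2717]
tool_rot: [180.0, -0.0, -179.8]
force: [0.2, 0.6, 0.9]
grip_width: 0.0464
grasp_force: 0.0
```

Call:
servo_tool([
  {"xyz": [0, 0, -1], "twist": [0, 0, 0], "jaw": 0.4},
  {"xyz": [0, 0, -3], "twist": [0, 0, 0], "jaw": 0.4},
  {"xyz": [0, 0, -6], "twist": [0, 0, 0], "jaw": 0.4},
  {"xyz": [0, 0, -9], "twist": [0, 0, 0], "jaw": 0.4},
  {"xyz": [0, 0, -11], "twist": [0, 0, 0], "jaw": 0.4},
  {"xyz": [0, 0, -11], "twist": [0, 0, 0], "jaw": 0.4},
])

```text
time_s: 8.8
tool_pos: [0.6084, -0.1051, 0.3881]
tool_rot: [-180.0, 0.5, -179.9]
force: [1.3, -0.0, 1.1]
grip_width: 0.0524
grasp_force: 0.0
```

Run:
```python
from cell import env
import cv2,pickle,numpy as np
c=env.read_camera("side");t=env.read_camera("top")
a=cv2.resize(c["img"][200:350,270:420],(400,400),interpolation=2);b=cv2.resize(t["img"][230:330,230:330],(400,400),interpolation=2)
cv2.imwrite("pics/z.png",np.hstack([a,b])[:,:,::-1])
o=env.get_obs();print(o["time_s"],o["tool_pos"],o["force"],o["grip_width"])
```

```text
8.9 [ 0.60733412 -0.10450861  0.38325815] [-0.82981898  0.11816339 -0.50387336] 0.05228596453477891
```

View pics/z.png

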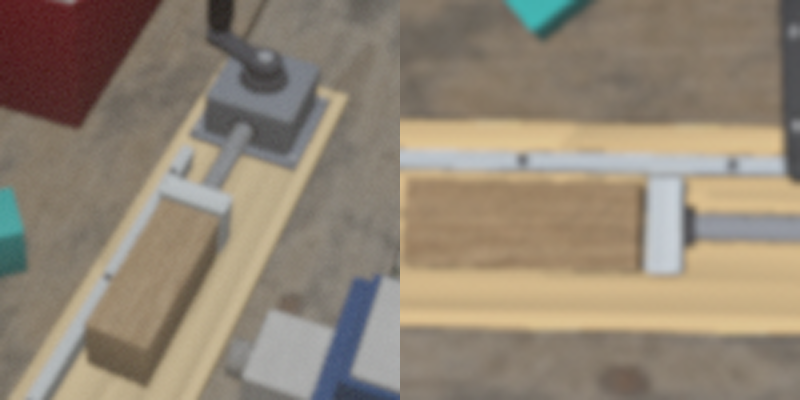

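The stop face is at top-crop x≈646 and the block's end at ≈639, so the gap is about 4 mm. The block hasn't moved and the gripper is clear of the grip.

```bash
python3 -c "
from cell import env
print(env.sign_off())"
```

```text
the job is handed in; nothing more can be done
None
```

I wound the crank about 500° clockwise (1.4 turns), which left the stop about 4 mm from the block by camera with the block unmoved, then let go of the grip and handed the job in at about 9 s; no verdict came back.

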